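# Unlock the lever of the slide discard box and hold its heavy lid open

## Task

Open the heavy steel lid of the glass-slide discard box on the bench so that I can tip my used slides in. Push the safety bolt's upright knob all the way out, away from the lever, then press the lever's paddle down until the lever rests on its stop, and finish while still holding it down there with the lid raised. Do it by pushing and pressing with the fingers only: do not touch the lid, do not lift the lever out of its cradle, and leave the dropper bottle, the jar and the slide box where they stand.

Things in the scene. Friction and masses are not known exactly. Their poses are not given: they have to be found in the camera images.
- station: fixed discard station: base plate 450 x 220 x 8 mm, aluminium box (rim 100 mm above the bench, x = 67 to 202 mm), lever cradle, bolt, rubber-topped stop post (18 mm thick, top 35 mm up, under the lever 160 mm from the pivot). Origin on the bench (z = 0) straight below the lever's pivot; x axis along the lever from paddle to box, z up; the bolt is on the +y side.
- lever: loose steel lever, 0.3 kg, resting by its cross pin in the open-topped cradle; origin at the pin's centre, x towards the box (level at rest, though the arm slopes). Bar 28 mm wide, 12 mm thick; the paddle's top is 13 mm above the bar's centre line, its centre 200 mm along it from the pivot. At rest the long arm slopes up by 0.24 rad towards the paddle; at the stop it slopes down by 0.48 rad.
- lever_paddle (a point): centre of the top face of the black paddle (60 mm along x 64 mm across the lever) on the lever's long end. At rest about 191 mm above the bench and 191 mm from the pivot horizontally; pressed to the stop, about 49 mm above the bench and 184 mm from the pivot horizontally. Pressing takes about 2 to 5 N.
- lever_pivot (a point): centre of the lever's cross pin (10 mm thick), 130 mm above the bench when it lies in the cradle; the cradle's slots are 20 mm deep, its two cheeks 65 mm over their outsides and 145 mm high.
- bolt_knob (a point): centre of the top of the bolt's upright black knob, a post 16 mm in diameter, top 180 mm above the bench, standing on the flat bolt bar (top 136 mm; guide beside it 137 mm). Locked, it stands 88 mm to the +y side of the lever's centre line and 78 mm from the pivot towards the paddle, with about 65 mm free between lever and knob above the bolt.
- bolt (a joint): travel of the bolt in m along the station's +y (away from the lever): 0 to 0.008 at the start, when its 16 mm wide tongue lies under the lever and blocks it; 0.05 fully out at its end stop. Clear of the lever above about 0.03. About 2 N of friction; it stays where it is left.
- lid (a joint): opening angle of the heavy (about 2.3 kg) steel lid in rad: 0 closed; about 0.31 with the lever pressed to its stop. Hinged on the box's far edge; it falls shut when the lever is let go.
- lid_front (a point): middle of the free front edge of the lid (152 x 210 x 10 mm plate), 105 mm above the bench when shut; the lever's short end (a roller 65 mm from the pivot) lies under it.
- dropper: bystander: small amber dropper bottle, 30 mm in diameter, 72 mm tall, loose; origin at the centre of its underside
- jar: bystander: clear specimen jar with a white cap, 52 mm in diameter, 62 mm tall, loose; origin at the centre of its underside
- slidebox: bystander: flat blue plastic slide box, 87 x 162 x 32 mm, loose; origin at the centre of its underside

How it is judged:
By the outcome, as a careful person would: the job done as asked, in the order asked, and still so for the second after the job is handed in, while the arm keeps its last pose, push and grip.
It also fails if it takes over 48 s, if anything falls off the work surface, if the arm or the gripper's body presses on something with over 40 N, if the wrist force passes 120 N, or if a joint passes its speed limit or range.

## Robot

A 6-joint arm with a two-finger parallel gripper is mounted at the origin on the work surface. World frame = base frame: x ahead of the robot, y to its left, z up, the work surface at z = 0. Lengths are in m, angles in degrees, forces in N, time in s.
With the tool pointing down it reaches from about 0.25 to 0.725 m from the base axis. Payload 9.7 kg.
Tool frame: the origin (TCP) lies at the very end of the fingers, on their centre line; the grasp point (between the pads) lies 19 mm behind it; z points along the fingers, y is the line along which they close (so a half turn about z gives the same grasp; the last joint's range is limited). The gripper opens to 85 mm and grips with 20 to 120 N. Pads are 22 mm wide; open, the fingers measure 114 mm over their backs; the gripper's body (76 mm by 85 mm) begins 54 mm behind the grasp point. The pads swing forward as they close: fully open they stand 13 mm farther back than shut.
Start: joints at [65.145, 4.979, 10.078, 95.1, 0, 90], TCP at [0.231, 0.499, 0.231] pointing down, gripper open.
Joint ranges: [-179.16, 179.16], [-48.56, 103.87], [-65.8, 70.77], [-126.05, 130.52], [-82.76, 87.17], [-180, 180]. Speed limits (degrees/s): [127.2, 127.2, 147.25, 180, 180, 180].

## Interface

Orientations are given as [roll, pitch, yaw] about the fixed x, y, z axes, in that order (R = Rz(yaw) Ry(pitch) Rx(roll)).
In Python, from workcell import telemetry, optics, workorder gives the robot as it stands.
- The arm moves only by the shell command python3 -m handwheel 'ROWS' [FORCE]. ROWS is JSON, a list of rows, each an object of numbers: "tx", "ty", "tz": the shift along the tool's x, y, z in m; "ax", "ay", "az": the turn, a rotation vector about the tool's x, y, z in degrees; "jaw": the gripper command: -1 is shut, 1 is fully open, values between are in proportion. A call has exactly 10 rows; each row shifts and turns the commanded pose from where the row before left it, along the tool's axes as they then stand; what a row does not reach is not made up. A row lasts 1/8 s, in which the tool goes at most 62.5 mm and 10.7 degrees, less where a joint would pass 70% of its speed; a pose out of reach is approached as far as the arm can. A call is refused whole if a number of a shift passes 0.0625 or a number of a turn 10.7, either way. A call with a gripper value outside its range is refused whole. The fingers move at their own pace and stop on an object; FORCE is the grip in N (left out, the last holds). Time passes only in rows, so rows that do not move let the fingers close, or fill a call up. It gives the time, the measured TCP pose, the force, the opening and the grip force at its end, in the units of the state.
- telemetry.get_obs(): the state, without advancing time (a new reading comes with each control period).
- optics.camera(name): name is "side" or "top" or "wrist"; returns a dict with "color" (400x640x3 uint8, red, green, blue), "K" (3x3 intrinsics, pixels), "extrinsics" (4x4, takes a point from camera to world coordinates); the wrist camera has in their place "mount" (4x4, takes a point from camera to tool coordinates, whose origin is the TCP and whose axes are the flange's). Camera axes: x right, y down, z forward; pixel columns grow to the right and rows downward; lengths in m; the calibration is good to about 2 mm. A picture is of the moment at which its call begins: read the wrist's pose just before it. There is no depth.
- workorder.job_done(): hands the job in; it is judged then, once.
The state is a dict: "time": time; "q": joint angles; "qd": joint speeds; "joint_efforts": joint torques, N m; "ee_pos": TCP position; "tcp_rot": TCP orientation; "wrist_force": force on the tool from outside, world axes, zero at the start; "torque": the same for the moment, N m; "opening": finger opening in m; "grasp_force": force on a finger pad.
Only numpy, scipy, OpenCV 4.12 (cv2) and the standard library are available. Lean on these libraries where they do the work, as an engineer would, in place of code of your own. Each camera call takes 0.05 s, during which the arm holds its last target. There are 200 camera calls.

## Working session

There is one attempt and no reset: what is moved stays moved. The work goes in short steps, Python scripts to look and compute and a shell command to move; the robot and the scene stay as the last step left them, time stands still between calls to the robot, and variables do not carry over. Pictures are saved under pics/ and viewed, at most 10 in all, crops included, and the job is handed in when it is done.

```bash
mkdir -p pics
python3 - <<'E'
from workcell import telemetry, optics
import cv2, numpy as np, pickle
o=telemetry.get_obs();print({k:np.round(v,3).tolist() for k,v in o.items()})
d={}
for n in("side","top"):
    c=optics.camera(n);d[n]=c;cv2.imwrite(f"pics/{n}0.png",c["color"][:,:,::-1]);print(n,c["K"].tolist(),np.round(c["extrinsics"],3).tolist())
pickle.dump(d,open("c0.pkl","wb"))
E
```

```text
{'time': 0.0, 'q': [65.145, 5.01, 10.035, 95.099, -0.002, 90.001], 'qd': [0.01, 0.047, 0.158, 0.0, 0.024, -0.063], 'joint_efforts': [0.002, -52.037, 46.482, 0.016, 0.0, 0.0], 'ee_pos': [0.231, 0.499, 0.231], 'tcp_rot': [-179.925, 0.002, 155.144], 'wrist_force': [-0.038, 0.01, 0.574], 'torque': [-0.027, 0.024, 0.029], 'grasp_force': 0.0, 'opening': 0.086}
side [[500.923911537715, 0.0, 328.27044916429077], [0.0, 500.923911537715, 205.32969861443365], [0.0, 0.0, 1.0]] [[0.941, -0.207, 0.267, 0.34], [-0.338, -0.587, 0.736, -0.756], [0.004, -0.783, -0.622, 0.799], [0.0, 0.0, 0.0, 1.0]]
top [[402.3149697363014, 0.0, 319.6175638827981], [0.0, 402.3149697363014, 198.92932794916362], [0.0, 0.0, 1.0]] [[0.013, -0.98, 0.199, 0.44], [-1.0, -0.014, 0.001, 0.049], [0.002, -0.199, -0.98, 1.122], [0.0, 0.0, 0.0, 1.0]]
```

View pics/top0.png

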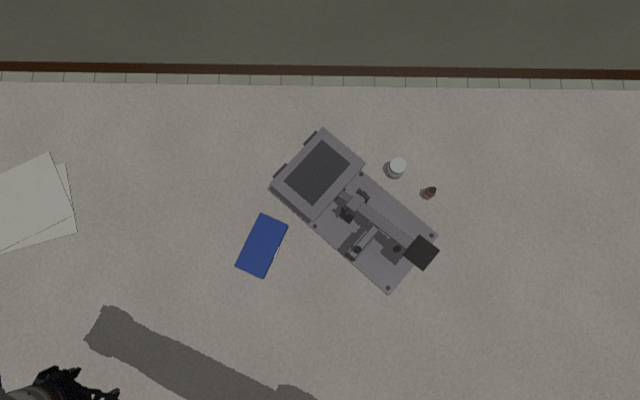

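View pics/side0.png

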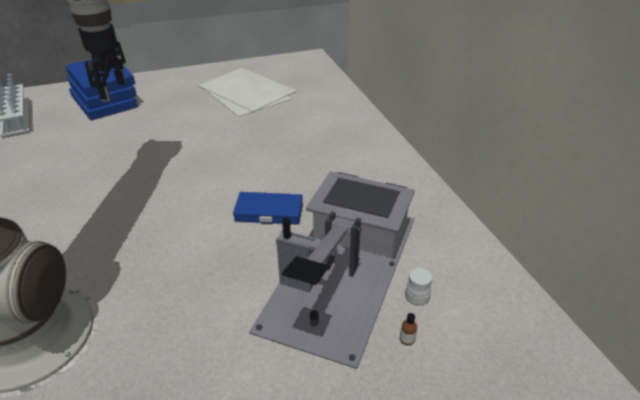

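The top view shows the paddle at about (421,253), the knob near (357,248), the box top-left of the station, and the slide box at (262,246). The side view shows the knob top at about (287,221) and the paddle at about (305,270).

```bash
cat > h.py <<'E'
import numpy as np, cv2
def ray(c,u,v):
    E=np.array(c["extrinsics"]);d=E[:3,:3]@np.linalg.inv(c["K"])@[u,v,1];return E[:3,3],d
def onz(c,u,v,z):
    p,d=ray(c,u,v);return p+d*(z-p[2])/d[2]
def proj(c,P):
    E=np.linalg.inv(c["extrinsics"]);q=c["K"]@(E[:3,:3]@P+E[:3,3]);return q[:2]/q[2]
def tri(c1,a,c2,b):
    p,d=ray(c1,*a);q,e=ray(c2,*b);s=np.linalg.lstsq(np.c_[d,-e],q-p,rcond=None)[0]
    A=p+s[0]*d;B=q+s[1]*e;return (A+B)/2,np.linalg.norm(A-B)
def blobs(img,th,box):
    x0,y0,x1,y1=box;m=(img[y0:y1,x0:x1].max(2)<th).astype('uint8')
    n,l,s,c=cv2.connectedComponentsWithStats(m)
    for i in range(1,n):
        if s[i,4]>12: print(th,(s[i,:2]+[x0,y0]).tolist(),s[i,2:].tolist(),(c[i]+[x0,y0]).round(1).tolist())
E
python3 - <<'E'
import pickle,cv2
from h import *
d=pickle.load(open("c0.pkl","rb"));t,s=d["top"],d["side"]
for th in(30,42,): 
    print("top");blobs(t["color"],th,(330,190,450,300));print("side");blobs(s["color"],th,(250,190,370,340))
a=cv2.resize(t["color"][170:300,320:450],None,fx=4,fy=4,interpolation=2);b=cv2.resize(s["color"][200:330,250:320],None,fx=4,fy=4,interpolation=2)
cv2.imwrite("pics/z.png",np.hstack([a,b])[:,:,::-1])
E
```

```text
top
side
30 [284, 220] [6, 18, 86] [286.2, 228.4]
30 [284, 258] [44, 25, 624] [305.4, 269.6]
30 [311, 311] [7, 9, 52] [313.8, 314.9]
top
42 [341, 208] [12, 15, 59] [345.7, 215.9]
42 [393, 246] [7, 6, 23] [396.5, 248.5]
side
42 [283, 219] [8, 19, 109] [286.2, 227.8]
42 [354, 230] [5, 40, 123] [355.8, 248.8]
42 [283, 256] [51, 28, 786] [306.1, 269.8]
42 [310, 311] [8, 13, 88] [313.6, 316.4]
```

View pics/z.png

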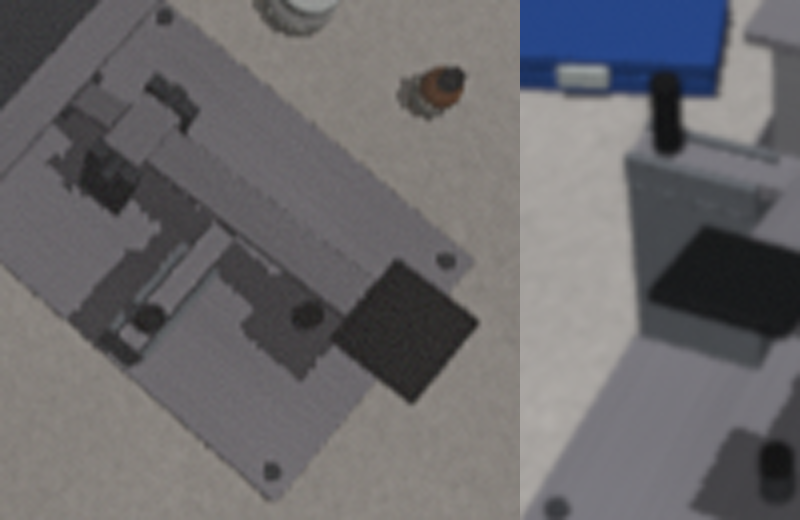

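The zoom shows the knob top at top-view pixel (357.5,249.3). The paddle corners are at (419.5,235), (439.5,250.5), (423,270.7) and (403,253.7). In the side view the knob top is at (286.2,221).

Run:
```python
import pickle
from h import *
d=pickle.load(open("c0.pkl","rb"));t,s=d["top"],d["side"]
k=onz(t,357.5,249.3,.18);print("knob",k,onz(s,286.2,221.3,.18),tri(t,(357.5,249.3),s,(286.2,221.3)))
co=[onz(t,u,v,z) for u,v,z in((419.5,235,.184),(439.5,250.5,.198),(423,270.7,.198),(403,253.7,.184))]
p=np.mean(co,0);print("paddle",p,onz(t,421.2,252.5,.191),onz(s,306,269.8,.191))
print([np.linalg.norm(co[i]-co[(i+1)%4]).round(3) for i in range(4)])
# plate corners near paddle side
A=onz(t,438.7,236.2,.008);B=onz(t,388.7,295,.008);print("edge",np.linalg.norm(A-B))
x1=co[3]+co[0]-co[1]-co[2];y1=co[2]+co[3]-co[0]-co[1];y2=(B-A)
print("yaw", np.degrees([np.arctan2(x1[1],x1[0]),np.arctan2(-y1[0],y1[1]),np.arctan2(-y2[0],y2[1])]))
v=k-p;print(v, "expected local x +113,y 88; yaw", np.degrees(np.arctan2(v[1],v[0])-np.arctan2(.088,.113)), np.hypot(v[0],v[1]), np.hypot(.088,.113))
```

```text
knob [ 0.51184579 -0.04063905  0.18      ] [ 0.51288037 -0.04345638  0.18      ] (array([ 0.51273614, -0.04096504,  0.17787105]), np.float64(0.0014689381671917868))
paddle [ 0.50604856 -0.1860011   0.191     ] [ 0.50567242 -0.18604444  0.191     ] [ 0.50640825 -0.18820561  0.191     ]
[np.float64(0.057), np.float64(0.061), np.float64(0.058), np.float64(0.059)]
edge 0.21442620815191166
yaw [47.63365424 48.6273887  48.52504603]
[ 0.00579724  0.14536205 -0.011     ] expected local x +113,y 88; yaw 49.80610658517284 0.1454776054554563 0.14322360140703067
```

```bash
python3 -m handwheel '[{"tx":-0.02,"ty":-0.015,"jaw":-1},{"tx":-0.038,"ty":-0.028,"jaw":-1},{"tx":-0.038,"ty":-0.028,"jaw":-1},{"tx":-0.038,"ty":-0.028,"jaw":-1},{"tx":-0.038,"ty":-0.028,"jaw":-1},{"tx":-0.038,"ty":-0.028,"jaw":-1},{"tx":-0.038,"ty":-0.028,"jaw":-1},{"tx":-0.038,"ty":-0.028,"jaw":-1},{"tx":-0.038,"ty":-0.028,"jaw":-1},{"tx":-0.038,"ty":-0.028,"jaw":-1}]'
python3 -m handwheel '[{"tx":-0.038,"ty":-0.028,"jaw":-1},{"tx":-0.038,"ty":-0.028,"jaw":-1},{"tx":-0.038,"ty":-0.028,"jaw":-1},{"tx":-0.03,"ty":-0.022,"jaw":-1},{"tx":-0.017,"ty":-0.012,"jaw":-1},{"az":5.3,"jaw":-1},{"az":5.5,"jaw":-1},{"az":5.5,"jaw":-1},{"jaw":-1},{"jaw":-1}]'
```

```text
$[0]: bad value
$[0]: bad value
```

```bash
python3 -m handwheel '[{"tx":-0.02,"ty":-0.015,"tz":0,"ax":0,"ay":0,"az":0,"jaw":-1},{"tx":-0.038,"ty":-0.028,"tz":0,"ax":0,"ay":0,"az":0,"jaw":-1},{"tx":-0.038,"ty":-0.028,"tz":0,"ax":0,"ay":0,"az":0,"jaw":-1},{"tx":-0.038,"ty":-0.028,"tz":0,"ax":0,"ay":0,"az":0,"jaw":-1},{"tx":-0.038,"ty":-0.028,"tz":0,"ax":0,"ay":0,"az":0,"jaw":-1},{"tx":-0.038,"ty":-0.028,"tz":0,"ax":0,"ay":0,"az":0,"jaw":-1},{"tx":-0.038,"ty":-0.028,"tz":0,"ax":0,"ay":0,"az":0,"jaw":-1},{"tx":-0.038,"ty":-0.028,"tz":0,"ax":0,"ay":0,"az":0,"jaw":-1},{"tx":-0.038,"ty":-0.028,"tz":0,"ax":0,"ay":0,"az":0,"jaw":-1},{"tx":-0.038,"ty":-0.028,"tz":0,"ax":0,"ay":0,"az":0,"jaw":-1}]'
```

```text
time: 1.35
ee_pos: [0.4475, 0.1022, 0.2313]
tcp_rot: [180.0, 0.0, 155.1]
wrist_force: [0.1, 0.9, 0.8]
opening: -0.0001
grasp_force: 0.0
```

```bash
python3 -m handwheel '[{"tx":-0.035,"ty":-0.026,"tz":0,"ax":0,"ay":0,"az":0,"jaw":-1},{"tx":-0.035,"ty":-0.026,"tz":0,"ax":0,"ay":0,"az":0,"jaw":-1},{"tx":-0.035,"ty":-0.026,"tz":0,"ax":0,"ay":0,"az":0,"jaw":-1},{"tx":-0.03,"ty":-0.021,"tz":0,"ax":0,"ay":0,"az":0,"jaw":-1},{"tx":-0.023,"ty":-0.016,"tz":0,"ax":0,"ay":0,"az":0,"jaw":-1},{"tx":0,"ty":0,"tz":0,"ax":0,"ay":0,"az":5.3,"jaw":-1},{"tx":0,"ty":0,"tz":0,"ax":0,"ay":0,"az":5.5,"jaw":-1},{"tx":0,"ty":0,"tz":0,"ax":0,"ay":0,"az":5.5,"jaw":-1},{"tx":0,"ty":0,"tz":0,"ax":0,"ay":0,"az":0,"jaw":-1},{"tx":0,"ty":0,"tz":0,"ax":0,"ay":0,"az":0,"jaw":-1}]'
python3 - <<'E'
from workcell import optics
import cv2
from h import *
c=optics.camera("side");b=optics.camera("wrist")
a=cv2.resize(c["color"][130:330,200:400],(600,600),interpolation=2)[:, :400]
cv2.imwrite("pics/p1.png",np.hstack([a,cv2.resize(b["color"],(400,600*250//600))[:0].reshape(0,400,3) if 0 else np.vstack([cv2.resize(b["color"],(400,250)),np.zeros((350,400,3),'uint8')])])[:,:,::-1])
E
```

```text
time: 2.6
ee_pos: [0.542, -0.0665, 0.2313]
tcp_rot: [-180.0, -0.0, 138.9]
wrist_force: [0.1, -0.3, -0.3]
opening: 0.0002
grasp_force: 0.0
```

View pics/p1.png

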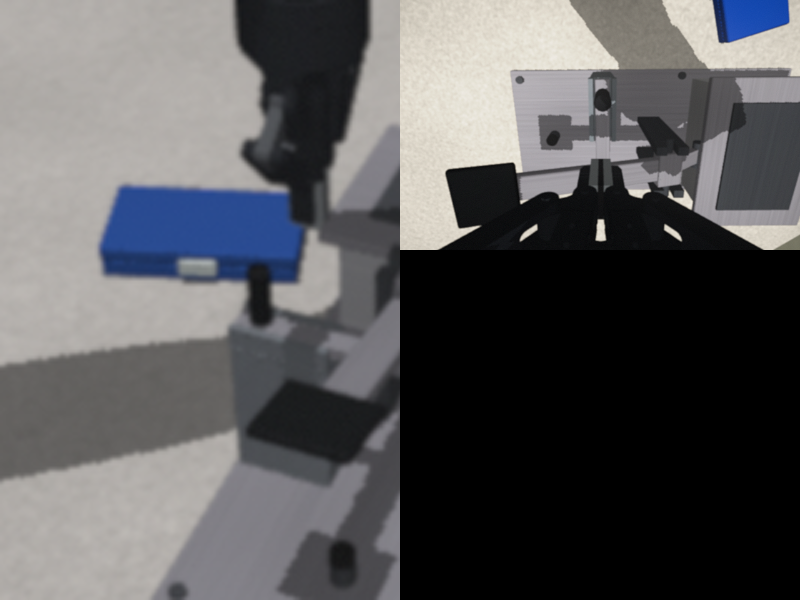

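The wrist view, with the tool aligned to the station, shows the knob straight ahead at about (602,98), in line with the fingers. The side view shows the fingertips above and clear of the lever.

```bash
python3 -m handwheel '[{"tx":0,"ty":0,"tz":0.02,"ax":0,"ay":0,"az":0,"jaw":-1},{"tx":0,"ty":0,"tz":0.02,"ax":0,"ay":0,"az":0,"jaw":-1},{"tx":0,"ty":0,"tz":0.02,"ax":0,"ay":0,"az":0,"jaw":-1},{"tx":0,"ty":0,"tz":0.02,"ax":0,"ay":0,"az":0,"jaw":-1},{"tx":0.004,"ty":0,"tz":0,"ax":0,"ay":0,"az":0,"jaw":-1},{"tx":0.006,"ty":0,"tz":0,"ax":0,"ay":0,"az":0,"jaw":-1},{"tx":0.006,"ty":0,"tz":0,"ax":0,"ay":0,"az":0,"jaw":-1},{"tx":0.006,"ty":0,"tz":0,"ax":0,"ay":0,"az":0,"jaw":-1},{"tx":0.006,"ty":0,"tz":0,"ax":0,"ay":0,"az":0,"jaw":-1},{"tx":0.006,"ty":0,"tz":0,"ax":0,"ay":0,"az":0,"jaw":-1}]'
python3 -m handwheel '[{"tx":0.005,"ty":0,"tz":0,"ax":0,"ay":0,"az":0,"jaw":-1},{"tx":0.005,"ty":0,"tz":0,"ax":0,"ay":0,"az":0,"jaw":-1},{"tx":0.005,"ty":0,"tz":0,"ax":0,"ay":0,"az":0,"jaw":-1},{"tx":0.004,"ty":0,"tz":0,"ax":0,"ay":0,"az":0,"jaw":-1},{"tx":0.002,"ty":0,"tz":0,"ax":0,"ay":0,"az":0,"jaw":-1},{"tx":0.002,"ty":0,"tz":0,"ax":0,"ay":0,"az":0,"jaw":-1},{"tx":0.001,"ty":0,"tz":0,"ax":0,"ay":0,"az":0,"jaw":-1},{"tx":0.001,"ty":0,"tz":0,"ax":0,"ay":0,"az":0,"jaw":-1},{"tx":0,"ty":0,"tz":0,"ax":0,"ay":0,"az":0,"jaw":-1},{"tx":0,"ty":0,"tz":0,"ax":0,"ay":0,"az":0,"jaw":-1}]'
```

```text
time: 3.95
ee_pos: [0.5168, -0.0435, 0.1517]
tcp_rot: [180.0, 0.0, 138.8]
wrist_force: [1.8, -0.4, 1.0]
opening: 0.0002
grasp_force: 1.1
time: 5.2
ee_pos: [0.498, -0.0272, 0.1512]
tcp_rot: [-180.0, -0.0, 138.8]
wrist_force: [1.0, -1.6, 1.0]
opening: 0.0
grasp_force: 0.6
```

```bash
python3 -m handwheel '[{"tx":0.001,"ty":0,"tz":0,"ax":0,"ay":0,"az":0,"jaw":-1},{"tx":0.001,"ty":0,"tz":0,"ax":0,"ay":0,"az":0,"jaw":-1},{"tx":0.001,"ty":0,"tz":0,"ax":0,"ay":0,"az":0,"jaw":-1},{"tx":0.001,"ty":0,"tz":0,"ax":0,"ay":0,"az":0,"jaw":-1},{"tx":0.001,"ty":0,"tz":0,"ax":0,"ay":0,"az":0,"jaw":-1},{"tx":0.001,"ty":0,"tz":0,"ax":0,"ay":0,"az":0,"jaw":-1},{"tx":0.001,"ty":0,"tz":0,"ax":0,"ay":0,"az":0,"jaw":-1},{"tx":0.001,"ty":0,"tz":0,"ax":0,"ay":0,"az":0,"jaw":-1},{"tx":0,"ty":0,"tz":0,"ax":0,"ay":0,"az":0,"jaw":-1},{"tx":0,"ty":0,"tz":0,"ax":0,"ay":0,"az":0,"jaw":-1}]'
```

```text
time: 6.45
ee_pos: [0.4919, -0.0219, 0.1513]
tcp_rot: [180.0, -0.0, 138.9]
wrist_force: [0.5, -0.1, -0.2]
opening: 0.0003
grasp_force: 0.2
```

```bash
python3 -m handwheel '[{"tx":0.001,"ty":0,"tz":0,"ax":0,"ay":0,"az":0,"jaw":-1},{"tx":0.001,"ty":0,"tz":0,"ax":0,"ay":0,"az":0,"jaw":-1},{"tx":0.001,"ty":0,"tz":0,"ax":0,"ay":0,"az":0,"jaw":-1},{"tx":0.001,"ty":0,"tz":0,"ax":0,"ay":0,"az":0,"jaw":-1},{"tx":0,"ty":0,"tz":0,"ax":0,"ay":0,"az":0,"jaw":-1},{"tx":0,"ty":0,"tz":0,"ax":0,"ay":0,"az":0,"jaw":-1},{"tx":0,"ty":0,"tz":0,"ax":0,"ay":0,"az":0,"jaw":-1},{"tx":0,"ty":0,"tz":0,"ax":0,"ay":0,"az":0,"jaw":-1},{"tx":0,"ty":0,"tz":0,"ax":0,"ay":0,"az":0,"jaw":-1},{"tx":0,"ty":0,"tz":0,"ax":0,"ay":0,"az":0,"jaw":-1}]'
python3 - <<'E'
from workcell import optics
import cv2
from h import *
c=optics.camera("side");b=optics.camera("top")
a=cv2.resize(c["color"][180:280,230:330],(400,400),interpolation=2)
e=cv2.resize(b["color"][200:300,320:420],(400,400),interpolation=2)
cv2.imwrite("pics/p2.png",np.hstack([a,e])[:,:,::-1])
E
```

```text
time: 7.7
ee_pos: [0.4911, -0.0211, 0.1515]
tcp_rot: [-180.0, 0.3, 138.8]
wrist_force: [12.7, -11.6, -5.4]
opening: -0.0001
grasp_force: 8.8
```

View pics/p2.png

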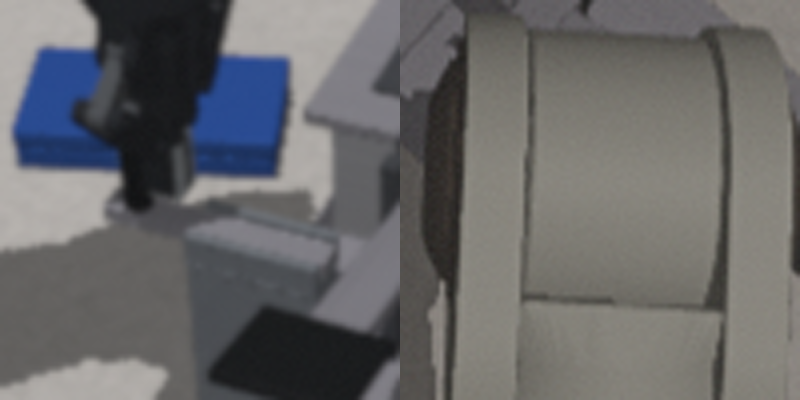

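The side view shows the bolt bar well out beyond the guide, with the knob against the finger. At 17 N the TCP is 119 mm to the side, as expected at the end stop. Next I back off, rise and cross to the paddle.

```bash
python3 -m handwheel '[{"tx":-0.005,"ty":0,"tz":0,"ax":0,"ay":0,"az":0,"jaw":-1},{"tx":-0.01,"ty":0,"tz":0,"ax":0,"ay":0,"az":0,"jaw":-1},{"tx":0,"ty":0,"tz":-0.03,"ax":0,"ay":0,"az":0,"jaw":-1},{"tx":0,"ty":0,"tz":-0.03,"ax":0,"ay":0,"az":0,"jaw":-1},{"tx":0,"ty":0,"tz":-0.025,"ax":0,"ay":0,"az":0,"jaw":-1},{"tx":-0.02,"ty":-0.022,"tz":0,"ax":0,"ay":0,"az":0,"jaw":-1},{"tx":-0.03,"ty":-0.031,"tz":0,"ax":0,"ay":0,"az":0,"jaw":-1},{"tx":-0.03,"ty":-0.031,"tz":0,"ax":0,"ay":0,"az":0,"jaw":-1},{"tx":-0.02,"ty":-0.021,"tz":0,"ax":0,"ay":0,"az":0,"jaw":-1},{"tx":-0.008,"ty":-0.009,"tz":0,"ax":0,"ay":0,"az":0,"jaw":-1}]'
python3 -m handwheel '[{"tx":0,"ty":0,"tz":0,"ax":0,"ay":0,"az":0,"jaw":-1},{"tx":0,"ty":0,"tz":0,"ax":0,"ay":0,"az":0,"jaw":-1},{"tx":0,"ty":0,"tz":0.02,"ax":0,"ay":0,"az":0,"jaw":-1},{"tx":0,"ty":0,"tz":0,"ax":0,"ay":0,"az":0,"jaw":-1},{"tx":0,"ty":0,"tz":0,"ax":0,"ay":0,"az":0,"jaw":-1},{"tx":0,"ty":0,"tz":0,"ax":0,"ay":0,"az":0,"jaw":-1},{"tx":0,"ty":0,"tz":0,"ax":0,"ay":0,"az":0,"jaw":-1},{"tx":0,"ty":0,"tz":0,"ax":0,"ay":0,"az":0,"jaw":-1},{"tx":0,"ty":0,"tz":0,"ax":0,"ay":0,"az":0,"jaw":-1},{"tx":0,"ty":0,"tz":0,"ax":0,"ay":0,"az":0,"jaw":-1}]'
python3 - <<'E'
from workcell import optics
import cv2
from h import *
c=optics.camera("side");b=optics.camera("wrist")
a=cv2.resize(c["color"][180:330,230:380],(500,500),interpolation=2)[:,:400]
w=np.vstack([cv2.resize(b["color"],(400,250)),np.zeros((250,400,3),'uint8')])
cv2.imwrite("pics/p3.png",np.hstack([a,w])[:,:,::-1])
E
```

```text
time: 9.05
ee_pos: [0.5066, -0.1876, 0.2359]
tcp_rot: [-180.0, -0.0, 138.8]
wrist_force: [0.2, 1.2, -0.5]
opening: 0.0004
grasp_force: 0.0
time: 10.3
ee_pos: [0.5065, -0.1862, 0.2163]
tcp_rot: [-180.0, -0.0, 138.8]
wrist_force: [-0.1, 0.4, -0.4]
opening: -0.0003
grasp_force: 0.0
```

View pics/p3.png

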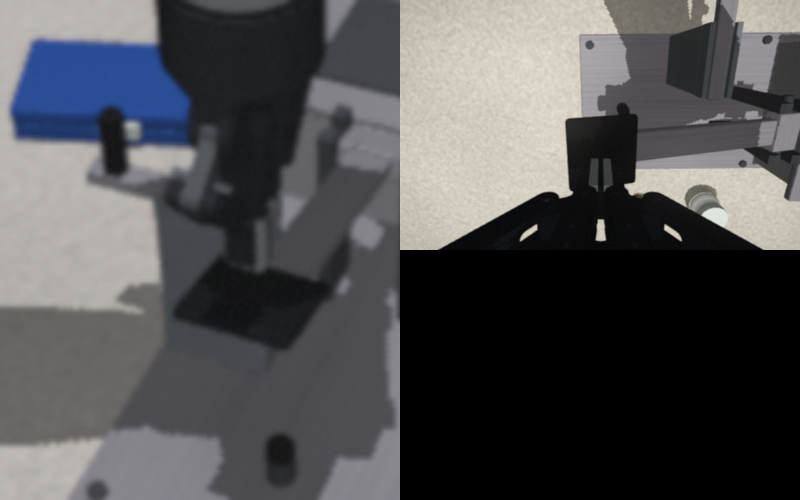

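The wrist view shows the paddle (about 600,155) centred under the fingertips. The side view confirms the fingers above the paddle and the knob left fully out at (112,115). I press along the arc.

```bash
python3 -m handwheel '[{"tx":0,"ty":0,"tz":0.012,"ax":0,"ay":0,"az":0,"jaw":-1},{"tx":0,"ty":0,"tz":0.009,"ax":0,"ay":0,"az":0,"jaw":-1},{"tx":0,"ty":-0.002,"tz":0.006,"ax":0,"ay":0,"az":0,"jaw":-1},{"tx":0,"ty":-0.002,"tz":0.007,"ax":0,"ay":0,"az":0,"jaw":-1},{"tx":0,"ty":-0.002,"tz":0.008,"ax":0,"ay":0,"az":0,"jaw":-1},{"tx":0,"ty":-0.001,"tz":0.008,"ax":0,"ay":0,"az":0,"jaw":-1},{"tx":0,"ty":-0.001,"tz":0.008,"ax":0,"ay":0,"az":0,"jaw":-1},{"tx":0,"ty":-0.001,"tz":0.008,"ax":0,"ay":0,"az":0,"jaw":-1},{"tx":0,"ty":0,"tz":0.008,"ax":0,"ay":0,"az":0,"jaw":-1},{"tx":0,"ty":0,"tz":0.006,"ax":0,"ay":0,"az":0,"jaw":-1}]'
```

```text
time: 11.65
ee_pos: [0.5005, -0.1931, 0.1357]
tcp_rot: [-180.0, -0.0, 138.8]
wrist_force: [-2.4, -2.6, 3.6]
opening: 0.0002
grasp_force: 2.0
```

```bash
python3 -m handwheel '[{"tx":0,"ty":0,"tz":0.007,"ax":0,"ay":0,"az":0,"jaw":-1},{"tx":0,"ty":0,"tz":0.008,"ax":0,"ay":0,"az":0,"jaw":-1},{"tx":0,"ty":0.001,"tz":0.008,"ax":0,"ay":0,"az":0,"jaw":-1},{"tx":0,"ty":0.001,"tz":0.008,"ax":0,"ay":0,"az":0,"jaw":-1},{"tx":0,"ty":0.001,"tz":0.008,"ax":0,"ay":0,"az":0,"jaw":-1},{"tx":0,"ty":0.002,"tz":0.008,"ax":0,"ay":0,"az":0,"jaw":-1},{"tx":0,"ty":0.002,"tz":0.008,"ax":0,"ay":0,"az":0,"jaw":-1},{"tx":0,"ty":0.002,"tz":0.007,"ax":0,"ay":0,"az":0,"jaw":-1},{"tx":0,"ty":0.002,"tz":0.005,"ax":0,"ay":0,"az":0,"jaw":-1},{"tx":0,"ty":0.002,"tz":0.003,"ax":0,"ay":0,"az":0,"jaw":-1}]'
```

```text
time: 12.9
ee_pos: [0.5092, -0.1831, 0.0659]
tcp_rot: [-180.0, -0.0, 138.8]
wrist_force: [-3.8, -3.6, 3.2]
opening: -0.0003
grasp_force: 2.3
```

```bash
python3 -m handwheel '[{"tx":0,"ty":0,"tz":0.002,"ax":0,"ay":0,"az":0,"jaw":-1},{"tx":0,"ty":0.001,"tz":0.002,"ax":0,"ay":0,"az":0,"jaw":-1},{"tx":0,"ty":0,"tz":0.002,"ax":0,"ay":0,"az":0,"jaw":-1},{"tx":0,"ty":0.001,"tz":0.002,"ax":0,"ay":0,"az":0,"jaw":-1},{"tx":0,"ty":0,"tz":0.001,"ax":0,"ay":0,"az":0,"jaw":-1},{"tx":0,"ty":0,"tz":0.001,"ax":0,"ay":0,"az":0,"jaw":-1},{"tx":0,"ty":0,"tz":0,"ax":0,"ay":0,"az":0,"jaw":-1},{"tx":0,"ty":0,"tz":0,"ax":0,"ay":0,"az":0,"jaw":-1},{"tx":0,"ty":0,"tz":0,"ax":0,"ay":0,"az":0,"jaw":-1},{"tx":0,"ty":0,"tz":0,"ax":0,"ay":0,"az":0,"jaw":-1}]'
```

```text
time: 14.15
ee_pos: [0.5106, -0.1817, 0.0563]
tcp_rot: [180.0, 0.0, 138.8]
wrist_force: [0.6, 0.9, 5.1]
opening: 0.0001
grasp_force: 1.9
```

```bash
python3 -m handwheel '[{"tx":0,"ty":0,"tz":0.001,"ax":0,"ay":0,"az":0,"jaw":-1},{"tx":0,"ty":0,"tz":0.001,"ax":0,"ay":0,"az":0,"jaw":-1},{"tx":0,"ty":0,"tz":0.001,"ax":0,"ay":0,"az":0,"jaw":-1},{"tx":0,"ty":0,"tz":0.001,"ax":0,"ay":0,"az":0,"jaw":-1},{"tx":0,"ty":0,"tz":0,"ax":0,"ay":0,"az":0,"jaw":-1},{"tx":0,"ty":0,"tz":0,"ax":0,"ay":0,"az":0,"jaw":-1},{"tx":0,"ty":0,"tz":0,"ax":0,"ay":0,"az":0,"jaw":-1},{"tx":0,"ty":0,"tz":0,"ax":0,"ay":0,"az":0,"jaw":-1},{"tx":0,"ty":0,"tz":0,"ax":0,"ay":0,"az":0,"jaw":-1},{"tx":0,"ty":0,"tz":0,"ax":0,"ay":0,"az":0,"jaw":-1}]'
```

```text
time: 15.4
ee_pos: [0.5105, -0.1817, 0.0522]
tcp_rot: [-180.0, -0.0, 138.8]
wrist_force: [0.0, 0.2, 3.9]
opening: 0.0001
grasp_force: 1.8
```

```bash
python3 -m handwheel '[{"tx":0,"ty":0,"tz":0.001,"ax":0,"ay":0,"az":0,"jaw":-1},{"tx":0,"ty":0,"tz":0.001,"ax":0,"ay":0,"az":0,"jaw":-1},{"tx":0,"ty":0,"tz":0.001,"ax":0,"ay":0,"az":0,"jaw":-1},{"tx":0,"ty":0,"tz":0.001,"ax":0,"ay":0,"az":0,"jaw":-1},{"tx":0,"ty":0,"tz":0,"ax":0,"ay":0,"az":0,"jaw":-1},{"tx":0,"ty":0,"tz":0,"ax":0,"ay":0,"az":0,"jaw":-1},{"tx":0,"ty":0,"tz":0,"ax":0,"ay":0,"az":0,"jaw":-1},{"tx":0,"ty":0,"tz":0,"ax":0,"ay":0,"az":0,"jaw":-1},{"tx":0,"ty":0,"tz":0,"ax":0,"ay":0,"az":0,"jaw":-1},{"tx":0,"ty":0,"tz":0,"ax":0,"ay":0,"az":0,"jaw":-1}]'
```

```text
time: 16.65
ee_pos: [0.5108, -0.1817, 0.0488]
tcp_rot: [180.0, 0.0, 138.8]
wrist_force: [-1.0, 0.4, 8.3]
opening: -0.0003
grasp_force: 3.5
```

```bash
python3 -m handwheel '[{"tx":0,"ty":0,"tz":0.001,"ax":0,"ay":0,"az":0,"jaw":-1},{"tx":0,"ty":0,"tz":0.001,"ax":0,"ay":0,"az":0,"jaw":-1},{"tx":0,"ty":0,"tz":0,"ax":0,"ay":0,"az":0,"jaw":-1},{"tx":0,"ty":0,"tz":0,"ax":0,"ay":0,"az":0,"jaw":-1},{"tx":0,"ty":0,"tz":0,"ax":0,"ay":0,"az":0,"jaw":-1},{"tx":0,"ty":0,"tz":0,"ax":0,"ay":0,"az":0,"jaw":-1},{"tx":0,"ty":0,"tz":0,"ax":0,"ay":0,"az":0,"jaw":-1},{"tx":0,"ty":0,"tz":0,"ax":0,"ay":0,"az":0,"jaw":-1},{"tx":0,"ty":0,"tz":0,"ax":0,"ay":0,"az":0,"jaw":-1},{"tx":0,"ty":0,"tz":0,"ax":0,"ay":0,"az":0,"jaw":-1}]'
python3 - <<'E'
from workcell import optics
import cv2
from h import *
c=optics.camera("side");b=optics.camera("wrist")
a=cv2.resize(c["color"][160:360,230:430],(600,600),interpolation=2)
w=np.vstack([b["color"][:,220:420],np.zeros((200,200,3),'uint8')])
cv2.imwrite("pics/p4.png",np.hstack([a,w])[:,:,::-1])
E
```

```text
time: 17.9
ee_pos: [0.5111, -0.1816, 0.0481]
tcp_rot: [179.9, 0.1, 138.9]
wrist_force: [-2.6, 3.3, 18.5]
opening: 0.0001
grasp_force: 7.8
```

View pics/p4.png

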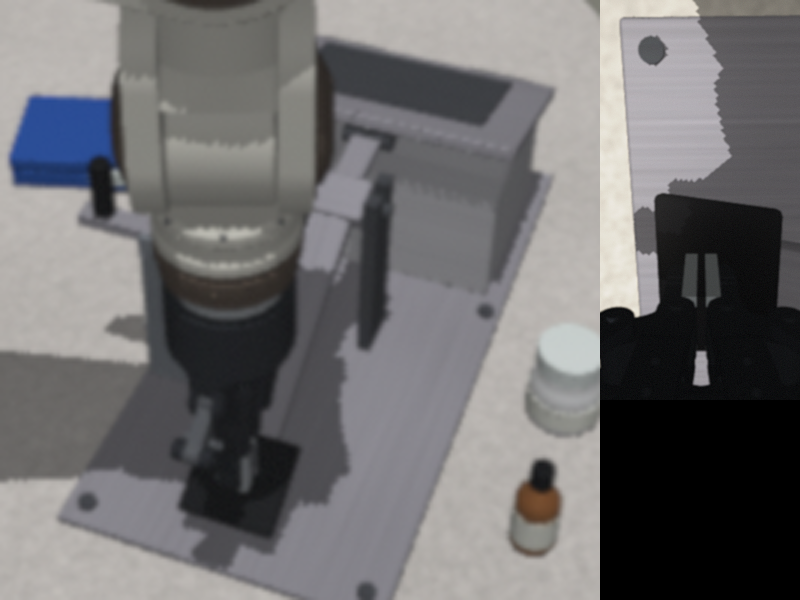

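The side view shows the paddle pressed down at (240,485), with the short end and the lid's front edge raised above the box at (345,130). The knob is still fully out at (100,170), and the bottle, jar and slide box have not moved. The force rose to 18.5 N over about 1 mm with the TCP at 48 mm, so the lever is on its stop.

```bash
python3 -c "
from workcell import workorder;print(workorder.job_done())"
```

```text
the job is handed in; nothing more can be done
None
```

The bolt is pushed fully out, the lever is held on its stop with about 18 N, the lid is raised, and the job is handed in.

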